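# Index the vial reader to the green-capped vial

## Task

Get the indicator-vial reader ready to read the green-capped vial: pull up the red sprung knob on the front of the blue swing arm, swing the arm until the black reading eye at its other end stands over the green-capped vial, and let the knob's pin drop fully home in its slot. Then slide the black fader on the reader's front apron until its middle lines up with the yellow clip. Leave the other things on the bench where they are.

Things in the scene. Friction and masses are not known exactly. Their poses are not given: they have to be found in the camera images.
- reader: Fixed white vial reader, 248 mm long (its x), 170 mm wide (its y), deck 45 mm high; lower front apron 32 mm high between local x = -148 and -95 mm. Origin: on the bench, on the turning axis of the swing arm. Its +x points to its rear (away from the red knob), +y to its left, z up.
- hood_front (a point): Middle of the lower front edge of the clear hood (aluminium frame, 155 x 150 mm) over the reader: local x = -55 mm, 265 mm above the bench, hood from there to the rear. A hand pointing straight down at the red knob hits it: lean the tool 30 to 45 degrees, fingers down and toward the reader's rear, hand out in front of the hood.
- sector (a point): Mouth of the middle slot of the steel index sector, 70 mm in front of the turning axis, 72 mm above the bench. The sector follows the pin's circle and has three slots 9.5 mm wide, at arm angles -0.785, 0 and +0.785 rad.
- head (a joint): Angle of the blue swing arm about the vertical axis at the reader's origin, rad: 0 at the start (along the reader's x), positive counter-clockwise from above, stops at +-0.87. Knob at its front end, radius 70 mm; eye at its rear end, radius 60 mm: +0.785 puts the eye over the left (+y) well and the knob to the right. Friction 0.06 N m. Locked while the pin is in a slot.
- plunger (a joint): Lift of the sprung plunger, m: 0 = pin fully home in a slot, 0.009 = round nose of the pin standing on the sector between slots, 0.018 = upper stop. The spring pulls down with 4 N at 0, 7.6 N at the upper stop. The arm turns freely above 0.009 (12 to 16 mm of lift is comfortable). The 7 mm pin drops home if let down within about 2 mm of a slot's middle.
- knob_grip (a point): Centre of the red knob on the plunger: upright cylinder, 24 mm in diameter, 26 mm high, 125 mm above the bench when the pin is home; rises with the plunger and travels with the arm. It spins freely on its stem, so the tool can keep its attitude while swinging it. Below it a 19 mm barrel, top 105 mm above the bench.
- eye (a point): Middle of the underside of the reading eye, a black drum 30 mm in diameter at the rear end of the swing arm, 83 mm above the bench.
- vial_green: Indicator vial 13 mm in diameter with a GREEN cap and purple ends, fixed upright in the left or the right rear well of the reader (60 mm from the turning axis, 45 degrees either side of the reader's +x); its cap's top is 75 mm above the bench. Origin at the vial's foot, on its axis.
- vial_orange: The same with an ORANGE cap, in the other well. Not the one to read.
- fader (a joint): Position of the black fader, m: 0 at the right-hand end of its track, grows to the reader's left (+y), stop at 0.09; friction 1.5 N, stays where it is left.
- fader_top (a point): Middle of the top of the black fader grip, 67 mm above the bench. The grip is 22 mm (reader x) by 18 mm (reader y) and 30 mm high over the track, whose line runs along the reader's y at local x = -125 mm. A white line marks the middle of the grip.
- clip: Small yellow set clip (8 mm wide, 12 mm high) fixed on the front edge of the fader's track, at a different place along it each time; origin at its foot, axes parallel to the reader's. The fader is set when fader_top has the same reader-y coordinate as the clip.
- indicator_tape: Bystander: loose tan tape roll 96 mm across, 25 mm high; origin under its centre.
- kraft_tag: Bystander: loose brown card tag pack 50 x 95 x 10 mm; origin under its centre.
- marker: Bystander: loose black and white marker pen 17 x 135 x 16 mm, lying; origin under its centre.
- bottle_green: Bystander: loose green bottle, 60 mm across, 193 mm high, standing; origin under its centre.

How it is judged:
By the outcome, as a careful person would: the job done as asked, in the order asked, and still so for the second after the job is handed in, with the robot touching nothing.
It also fails if it takes over 48 s, if anything falls off the work surface, if the arm or the gripper's body presses on something with over 40 N, if the wrist force passes 120 N, or if a joint passes its speed limit or range.

## Robot

A 7-joint arm with a two-finger parallel gripper is mounted at the origin on a cart in front of the work surface, level with it; the furniture and walls round the work are solid. World frame = base frame: x ahead of the robot, y to its left, z up, the work surface at z = 0. Lengths are in m, angles in rad, forces in N, time in s.
With the tool pointing down it reaches from about 0.4 to 0.85 m from the base axis. Payload 6.9 kg.
Tool frame: the origin (TCP) lies on the centre line of the jaws, within the pads' length; the fingertips stand 8 mm ahead of it and the grasp point (between the pads) lies 11 mm behind it (ctrl.finger_overhang is the distance from the TCP to the fingertips, in m); z points along the fingers, y is the line along which they close (so a half turn about z gives the same grasp; the last joint's range is limited). The gripper opens to 85 mm and grips with 20 to 120 N. Pads are 22 mm wide; open, the fingers measure 114 mm over their backs; the gripper's body (76 mm by 85 mm) begins 54 mm behind the grasp point. The pads swing forward as they close: fully open they stand 13 mm farther back than shut.
Start: joints at [1.363, 0.507, -0.238, 1.5, 0.126, 1.149, -0.155], TCP at [0.193, -0.594, 0.239] pointing down, gripper open.
Joint ranges: [-3.08, 3.08], [-0.24, 2.05], [-1.43, 1.35], [0, 2.5], [-1.52, 4.66], [0.17, 1.96], [-2.89, 2.89]. Speed limits (rad/s): [2.39, 2.39, 3.14, 3.14, 3.14, 3.14, 3.14].

## Interface

Orientations are given as a 3x3 rotation matrix whose columns are the frame's x, y, z axes.
In Python, from station import ctrl gives the robot as it stands.
- The arm moves only by the tool arm_command, never from a script. Its argument "series" is a list of rows, each a list of 3 entries, a list of its own where there are three numbers: the opening, from -1 (shut) to 1 (fully open), then the shift along the tool's x, y, z in cm, then the turn about the tool's z in rad. A call has 1 to 12 rows; each row shifts and turns the commanded pose from where the row before left it, along the tool's axes as they then stand; what a row does not reach is not made up. A row lasts 1/8 s, in which the tool goes at most 62.5 mm and 10.7 degrees, less where a joint would pass 70% of its speed; a pose out of reach is approached as far as the arm can. A call is refused whole if a number of a shift passes 6.25 or a number of a turn 0.188, either way. A call with a gripper value outside its range is refused whole. The fingers move at their own pace and stop on an object; "squeeze" is the grip in N (left out, the last holds). Time passes only in rows, so rows that do not move let the fingers close. It gives the time, the measured TCP pose, the force, the opening and the grip force at its end, in the units of the state.
- ctrl.state(): the state, without advancing time (a new reading comes with each control period).
- ctrl.snapshot(name): name is "scene" or "side" or "wrist"; returns (picture, depth): 384x512x3 uint8, blue, green, red; 384x512 float32, m along the optical axis (not along the pixel's ray), 0 where there is no reading.
- ctrl.get_calibration(name): a dict with "fov_y" (degrees; the focal length in pixels is half the picture's height over the tangent of half this angle, whatever the lens; pixels are square), "cx", "cy" (the principal point, pixels), "k1" (the pictures are not rectified: a ray, as slopes to the right and down, at radius r is drawn at 1 + k1 r^2 times it, then the intrinsics apply), "R" (3x3) and "t" (3): a world point X has camera coordinates R X + t. Camera axes: x right, y down, z forward; pixel columns grow to the right and rows downward; lengths in m; the calibration is good to about 2 mm. A picture is of the moment at which its call begins: read the wrist's pose just before it. get_calibration takes no time and is no camera call; for the wrist camera it gives the pose at the moment of the call.
- ctrl.job_done(): hands the job in; it is judged then, once.
The state is a dict: "time": time; "joint_positions": joint angles; "dq": joint speeds; "joint_torque": joint torques, N m; "eef_pos": TCP position; "eef_rot": TCP orientation; "ft_force": force on the tool from outside, world axes, zero at the start; "wrist_torque": the same for the moment, N m; "finger_gap": opening from 0.0 (shut) to 1.0 (fully open); "gripper_force": force on a finger pad.
Only numpy, scipy, OpenCV 4.12 (cv2) and the standard library are available. Lean on these libraries where they do the work, as an engineer would, in place of code of your own. Each camera call takes 0.05 s, during which the arm holds its last target. There are 200 camera calls.

## Working session

There is one attempt and no reset: what is moved stays moved. The work goes in short steps, Python scripts to look and compute and a tool call to move; the robot and the scene stay as the last step left them, time stands still between calls to the robot, and variables do not carry over. Pictures are saved under pics/ and viewed, at most 10 in all, crops included, and the job is handed in when it is done.

Besides the shell and the picture viewer there is one more tool, called after "Call:" as name([rows], argument=value, ...), one row to a line, values as JSON. arm_command: Moves the arm, as the interface text tells. Its arguments: {"type":"object","properties":{"series":{"type":"array","items":{"type":"array"}},"squeeze":{"type":"number"}},"required":["series"]}

```bash
mkdir -p pics; ls
cat > h.py <<'E'
import numpy as np, cv2
from station import ctrl
def K(c,h=384):
    f=h/2/np.tan(np.radians(c["fov_y"])/2)
    return np.array([[f,0,c["cx"]],[0,f,c["cy"]],[0,0,1.]]),np.array([c["k1"],0,0,0.])
def ray(c,uv):
    k,d=K(c); p=cv2.undistortPoints(np.array(uv,float).reshape(-1,1,2),k,d).reshape(-1,2)
    R=np.array(c["R"]);t=np.array(c["t"])
    return -R.T@t,np.c_[p,np.ones(len(p))]@R   # origin, dirs (unit optical depth)
def onplane(c,uv,z):
    o,d=ray(c,uv); return o+d*((z-o[2])/d[:,2])[:,None]
def atdepth(c,uv,dep):
    o,d=ray(c,uv); return o+d*np.array(dep).reshape(-1,1)
def tri(c1,u1,c2,u2):
    o1,d1=ray(c1,[u1]);o2,d2=ray(c2,[u2]);A=np.c_[d1[0],-d2[0]]
    s=np.linalg.lstsq(A,o2-o1,rcond=None)[0]
    a=o1+s[0]*d1[0];b=o2+s[1]*d2[0]; return (a+b)/2,np.linalg.norm(a-b)
def proj(c,X):
    k,d=K(c);return cv2.projectPoints(np.array(X,float).reshape(-1,3),cv2.Rodrigues(np.array(c["R"]))[0],np.array(c["t"],float),k,d)[0].reshape(-1,2)
E
python3 - <<'E'
from h import *
import pickle
D={}
for n in("scene","side","wrist"):
    c=ctrl.get_calibration(n);p,d=ctrl.snapshot(n);D[n]=(c,p,d);print(n,c)
    cv2.imwrite(f"pics/{n}0.png",p)
pickle.dump(D,open("d0.pkl","wb"))
print(ctrl.state())
E
```

```text
pics
scene {'fov_y': 54.80731546488477, 'cx': 255.34791176658086, 'cy': 195.17198390806834, 'k1': -0.1219380644519923, 'R': array([[-7.52040171e-01, -6.59117079e-01, -5.07822211e-04],
       [-3.70135278e-01,  4.22954632e-01, -8.27108974e-01],
       [ 5.45376437e-01, -6.21831211e-01, -5.62041357e-01]]), 't': array([0.65738769, 0.19634166, 0.89267876])}
side {'fov_y': 47.446384922351704, 'cx': 256.46565937485616, 'cy': 197.09115996927474, 'k1': 0.01803949188817577, 'R': array([[ 0.967467  , -0.25257443, -0.01462073],
       [-0.15829691, -0.55923859, -0.81375321],
       [ 0.19735677,  0.7895938 , -0.58102663]]), 't': array([-0.41364834,  0.43457181,  0.72570684])}
wrist {'fov_y': 69.21112674022001, 'cx': 258.57371730994345, 'cy': 190.5436775509969, 'k1': 0.013611185314019359, 'R': array([[ 0.3083238 , -0.9512796 , -0.00188645],
       [-0.91539029, -0.29722996,  0.27150501],
       [-0.25883789, -0.08198462, -0.96243518]]), 't': array([-0.62285126, -0.03561506,  0.38123078])}
{'time': 0.15, 'joint_positions': array([ 1.3624986 ,  0.50813366, -0.23757101,  1.5009063 ,  0.12567378,
        1.14894815, -0.15478581]), 'dq': array([-0.00015052, -0.00188556, -0.00056625, -0.00362489,  0.00094037,
       -0.00043058, -0.00087334]), 'joint_torque': array([-1.56092319e-03, -6.21008134e+01, -2.18890049e+00, -2.49839830e+01,
        1.27168890e-02,  9.21088475e-03, -4.64375444e-05]), 'eef_pos': array([ 0.19275811, -0.59412198,  0.23863626]), 'eef_rot': array([[ 9.51157314e-01,  3.08706300e-01, -4.29161763e-04],
       [ 3.08706599e-01, -9.51156365e-01,  1.34332982e-03],
       [ 6.49443707e-06, -1.41020305e-03, -9.99999006e-01]]), 'ft_force': array([0.34591165, 0.480416  , 0.37306339]), 'wrist_torque': array([-0.00850168,  0.0075259 ,  0.05271056]), 'gripper_force': 0.0, 'finger_gap': 1.0022645648851707}
```

View pics/scene0.png

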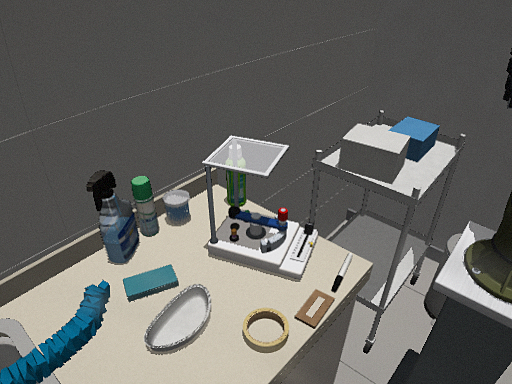

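View pics/side0.png

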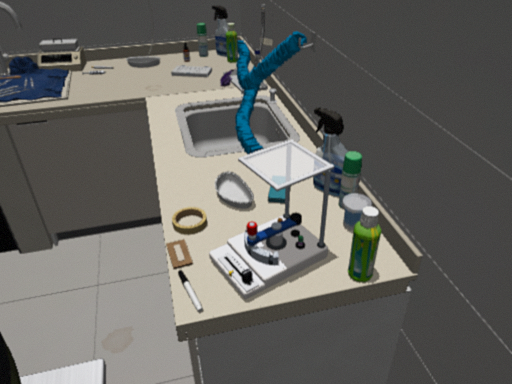

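Scene: knob at about (283,213), fader (309,229), hood post in front of the vials. Side: knob (252,229), fader (246,274), clip (231,270). I'll enlarge both crops.

Run:
```python
from h import *
import pickle
D=pickle.load(open("d0.pkl","rb"))
a=D["scene"][1][195:285,200:330];b=D["side"][1][205:300,205:335]
a=cv2.resize(a,None,fx=5,fy=5,interpolation=2)[:, :];b=cv2.resize(b,None,fx=5,fy=5,interpolation=2)
cv2.imwrite("pics/ca.png",a);cv2.imwrite("pics/cb.png",b)
for n in("scene","side"):
    c,p,d=D[n];h=cv2.cvtColor(p,cv2.COLOR_BGR2HSV);H,S,V=[h[...,i].astype(int) for i in range(3)]
    for nm,m in dict(red=((H<6)|(H>174))&(S>150)&(V>70),yel=(H>22)&(H<34)&(S>150)&(V>120),blue=(H>105)&(H<125)&(S>120),org=(H>6)&(H<18)&(S>170)&(V>120),grn=(H>45)&(H<85)&(S>120)).items():
        k,l,s,ce=cv2.connectedComponentsWithStats(m.astype(np.uint8))
        print(n,nm,[(s[i].tolist(),ce[i].round(1).tolist()) for i in range(1,k) if s[i,4]>3 and (200<ce[i][0]<335 and 190<ce[i][1]<300)])
```

```text
scene red [([278, 207, 10, 14, 65], [282.9, 213.8])]
scene yel [([311, 242, 2, 3, 4], [311.2, 243.0])]
scene blue [([234, 211, 53, 20, 351], [260.7, 220.4])]
scene org []
scene grn [([239, 182, 7, 24, 52], [243.1, 194.9]), ([245, 210, 4, 3, 6], [246.8, 211.0])]
side red [([247, 223, 10, 9, 44], [251.2, 226.5])]
side yel [([229, 271, 3, 3, 6], [229.8, 272.2])]
side blue [([330, 188, 10, 5, 32], [334.4, 190.4]), ([247, 217, 51, 29, 347], [271.6, 231.2])]
side org []
side grn [([298, 235, 4, 6, 17], [299.8, 237.7])]
```

View pics/ca.png

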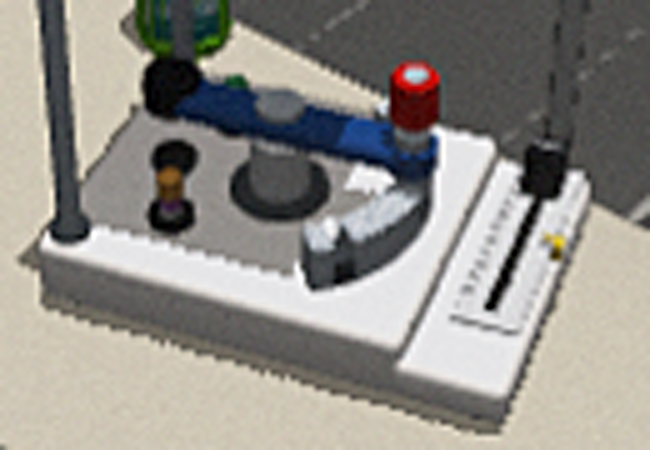

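View pics/cb.png

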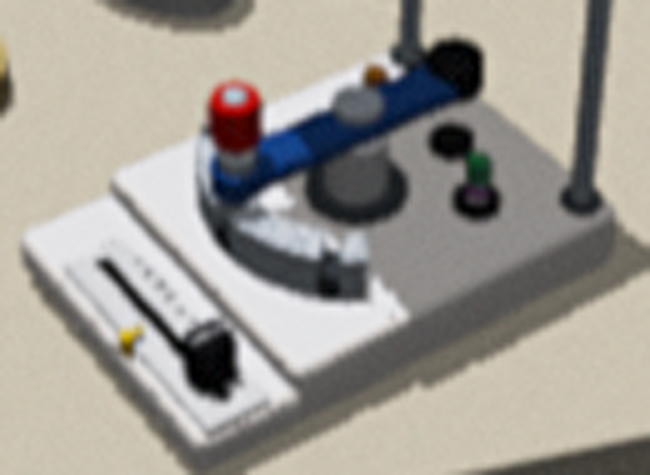

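Scene crop: knob top (416,75), hub (281,105), orange cap (168,172), fader (546,152), clip (555,243). Side crop: knob top (236,97), hub (357,105), green cap (478,158), fader (212,340), clip (128,338). The green vial is on the reader's right (-y), so the head must go to -0.785 and the knob to the left.

Run:
```python
from h import *
import pickle
D=pickle.load(open("d0.pkl","rb"))
A,B=D["scene"],D["side"]
f=lambda x,y,ox,oy:((x+.5)/5-.5+ox,(y+.5)/5-.5+oy)
a=lambda x,y:f(x,y,200,195); b=lambda x,y:f(x,y,205,205)
P={"knobtop":((416,75),(236,97)),"hubtop":((281,105),(357,105)),"orange":((168,172),(375,75)),"green":((235,82),(478,158)),
"fader":((546,150),(212,340)),"clip":((555,238),(128,333)),"stepL":((400,350),(117,182)),"stepR":((497,145),(300,362)),"slotmouth":((0,0),(0,0))}
for n,(u,v) in P.items():
    if u[0]: X,e=tri(A[0],a(*u),B[0],b(*v)); print(n,X.round(4),round(e,4))
for n,(c,g,pts) in {"sc":(A,a,[(400,350),(497,145),(42,245),(500,390),(588,185)]),"sd":(B,b,[(117,182),(300,362),(612,212),(25,240),(205,440)])}.items():
    for p in pts:
        u=g(*p);print(n,p,*(onplane(c[0],[u],z)[0,:2].round(4) for z in(.032,.045)))
R=ctrl.get_calibration("wrist");print("camW",[(-np.array(D[n][0]["R"]).T@D[n][0]["t"]).round(3) for n in D])
```

```text
knobtop [0.5027 0.3245 0.1369] 0.0013
hubtop [0.5682 0.3479 0.0994] 0.0011
orange [0.5953 0.4011 0.0727] 0.0021
green [0.6224 0.3233 0.0736] 0.0012
fader [0.4712 0.2498 0.0623] 0.0014
clip [0.4394 0.2841 0.0424] 0.0002
stepL [0.4548 0.3936 0.0373] 0.004
stepR [0.5083 0.2426 0.0435] 0.0056
sc (400, 350) [0.4557 0.3895] [0.4479 0.4001]
sc (497, 145) [0.5128 0.231 ] [0.5039 0.2449]
sc (42, 245) [0.6398 0.4511] [0.6283 0.4604]
sc (500, 390) [0.404  0.3796] [0.3973 0.3904]
sc (588, 185) [0.456 0.227] [0.4483 0.2409]
sd (117, 182) [0.4577 0.4008] [0.4554 0.3861]
sd (300, 362) [0.514  0.2549] [0.5107 0.2428]
sd (612, 212) [0.6914 0.3123] [0.6849 0.2991]
sd (25, 240) [0.4052 0.3707] [0.4038 0.3565]
sd (205, 440) [0.4606 0.2205] [0.4583 0.2089]
camW [array([0.08 , 0.905, 0.664]), array([ 0.326, -0.434,  0.769]), array([ 0.258, -0.572,  0.375])]
```

Run:
```python
from h import *
import pickle
D=pickle.load(open("d0.pkl","rb"))
v,u=np.mgrid[0:384:2,0:512:2];uv=np.c_[u.ravel(),v.ravel()]
G=np.full((17,19),-1.)
for n in("scene","side"):
    c,p,d=D[n];dd=d[::2,::2].ravel();ok=dd>0
    X=atdepth(c,uv[ok],dd[ok]);
    for x,y,z in X:
        i=int((x+.6)//.1);j=int((y+.9)//.1)
        if 0<=i<17 and 0<=j<19: G[i,j]=max(G[i,j],z)
print("max z(cm), rows x from -0.6 step .1; cols y from -0.9")
for i in range(17): print("%5.1f"%(-.6+.1*i),' '.join("%4d"%(100*g) if g>-1 else '   .' for g in G[i]))
c=D["scene"][0]
print("marker,tag,tape scene",onplane(c,[(342,272),(316,308),(266,328)],.01).round(3))
```

```text
max z(cm), rows x from -0.6 step .1; cols y from -0.9
 -0.6    .    .    .    .    .    .    .    .    .    .    .    .    .    .    .    .    .    .    .
 -0.5    .    .    .    .    .    .    .    .    .    .    .    .    .    .    .    .    .    .  -79
 -0.4    .    .    .    .    .    .    .    .    .    .    .    .    .    .    .    .  -79  -78  -79
 -0.3    .    .    .    .  -79  -79    .    .    .    .    .    .    .    .    .    .  -79  -79  -79
 -0.2    .    .    .    .    .    .    .    .    .    .  -16    .    .    .    .    .  -79  -79  -78
 -0.1    .    .    .    .    .    .    .    .    .    4    2    .    .    .    .  -79  -79  -79  -79
  0.0  -15    .    .    .    .    .    .    0   24   24    2    .    .    .    .  -78  -79  -78  -78
  0.1   12    .   25   31  -62  -79  -79    0    1    1    0    .    .    .    .  -79  -79  -79  -79
  0.2   50  -79   33   42  -79  -79  -79  -78  -79  -79    .    0    0    0    0    0    0  -79  -79
  0.3   57  -79    6    3    3    3    2    6    2  -79    0    1    1    2    2    0    0    0    0
  0.4   55    .    8    9    9   12   12   12    3    .    0    6   27   27    3    3    3    0    0
  0.5   54    .  -48    9    9   12   12   12    3    .    0   27   27   27    3    3    3    0    0
  0.6   52    .    6    3  -48   11   12   12    2    .    0   27   27   27    2    2    5    5    5
  0.7   51    .    .  -52    .    .    .    .    .    .    0   19    8    8   25   25    5    0    0
  0.8   50   50   51   51   52   52   53   54   54   55   61   61   59   59   60   62   59   49   47
  0.9    .    .    .    .    .    .    .    .    .    .    .    .    .    .    .    .    .    .    .
  1.0    .    .    .    .    .    .    .    .    .    .    .    .    .    .    .    .    .    .    .
marker,tag,tape scene [[0.338 0.292 0.01 ]
 [0.325 0.425 0.01 ]
 [0.375 0.536 0.01 ]]
```

Call:
arm_command([
  [1,[0,0,-2],[0,0,0]],
])

```text
invalid input at $.series[0][2]: expected a number
```

Only a scalar turn is accepted, so I can't command the tilt directly. I may be able to get it where the arm meets its reach limit. First I'll move up and around to a free spot at heading about 20°.

Call:
arm_command([
  [1,[2,-1.4,-4],0],
  [1,[4.2,-2.8,-3],0],
  [1,[4.2,-2.8,-3],0],
  [1,[4.2,-2.8,-3],0],
  [1,[4.2,-2.8,-3],0],
  [1,[4.2,-2.8,-3],0],
  [1,[4.2,-2.8,-3],0],
  [1,[4.2,-2.8,-2],0],
  [1,[4.2,-2.8,-2],0],
  [1,[4.2,-2.8,0],0],
  [1,[2,-2.8,0],0],
])

```text
time: 1.52
eef_pos: [0.5012, -0.1837, 0.4986]
eef_rot: [[0.95, 0.311, -0.001], [0.311, -0.95, 0.001], [-0.0, -0.001, -1.0]]
ft_force: [-0.2, -0.7, -0.8]
finger_gap: 1.0
gripper_force: 0.0
```

Call:
arm_command([
  [1,[1,-4,0],0],
  [1,[1,-4,0],0],
  [1,[1,-4,0],0],
  [1,[1,-4,0],0],
  [1,[1,-4,0],0],
  [1,[1,-4,0],0],
  [1,[1,-4,0],0],
  [1,[1,-4,0],0],
  [1,[0,-2,0],0],
])

```text
time: 2.65
eef_pos: [0.4702, 0.1646, 0.4989]
eef_rot: [[0.95, 0.312, -0.001], [0.312, -0.95, 0.001], [-0.001, -0.001, -1.0]]
ft_force: [0.4, -0.4, -0.1]
finger_gap: 1.001
gripper_force: 0.0
```

Run:
```python
from h import *
s=ctrl.state();print({k:np.round(s[k],3).tolist() for k in("time","joint_positions","eef_pos","eef_rot")})
```

```text
{'time': 2.65, 'joint_positions': [0.06, 0.237, -0.628, 1.254, 0.138, 1.694, -1.791], 'eef_pos': [0.47, 0.165, 0.499], 'eef_rot': [[0.95, 0.312, -0.001], [0.312, -0.95, 0.001], [-0.001, -0.001, -1.0]]}
```

Call:
arm_command([
  [1,[0,0,-5],0],
  [1,[0,0,-5],0],
  [1,[0,0,-5],0],
  [1,[0,0,-5],0],
  [1,[0,0,-5],0],
  [1,[0,0,-5],0],
])

```text
time: 3.4
eef_pos: [0.4485, 0.1538, 0.6477]
eef_rot: [[0.947, 0.306, 0.101], [0.304, -0.952, 0.038], [0.108, -0.005, -0.994]]
ft_force: [-0.2, 0.3, 0.1]
finger_gap: 1.001
gripper_force: 0.0
```

```bash
cat > st.py <<'E'
from h import *
s=ctrl.state();print({k:np.round(s[k],3).tolist() for k in("time","joint_positions","eef_pos","eef_rot","finger_gap","ft_force")})
E
python3 st.py
```

```text
{'time': 3.4, 'joint_positions': [-0.547, 0.178, 0.239, 0.896, -0.051, 1.963, -1.595], 'eef_pos': [0.448, 0.154, 0.648], 'eef_rot': [[0.947, 0.306, 0.101], [0.304, -0.952, 0.038], [0.108, -0.005, -0.994]], 'finger_gap': 1.001, 'ft_force': [-0.23, 0.335, 0.063]}
```

The clip leans the tool outward by 6° at heading 20°, which is the direction I want. I'll keep going.

Call:
arm_command([
  [1,[0,0,-5],0],
  [1,[0,0,-5],0],
  [1,[0,0,-5],0],
  [1,[0,0,-5],0],
])

```text
time: 3.9
eef_pos: [0.4061, 0.1377, 0.7122]
eef_rot: [[0.922, 0.305, 0.238], [0.293, -0.952, 0.086], [0.253, -0.009, -0.967]]
ft_force: [-0.5, 0.7, 0.4]
finger_gap: 1.001
gripper_force: 0.0
```

```bash
python3 st.py
```

```text
{'time': 3.9, 'joint_positions': [-0.851, 0.066, 0.541, 0.865, -0.045, 1.963, -1.6], 'eef_pos': [0.406, 0.138, 0.712], 'eef_rot': [[0.922, 0.305, 0.238], [0.293, -0.952, 0.086], [0.253, -0.009, -0.967]], 'finger_gap': 1.001, 'ft_force': [-0.486, 0.685, 0.428]}
```

Call:
arm_command([
  [1,[3,0,-5],0],
  [1,[3,0,-5],0],
  [1,[3,0,-5],0],
  [1,[3,0,-5],0],
  [1,[3,0,-5],0],
  [1,[3,0,-5],0],
])

```text
time: 4.65
eef_pos: [0.4455, 0.1473, 0.8181]
eef_rot: [[0.826, 0.307, 0.472], [0.259, -0.952, 0.165], [0.5, -0.014, -0.866]]
ft_force: [0.6, -0.5, -0.2]
finger_gap: 0.998
gripper_force: 0.0
```

```bash
python3 st.py
```

```text
{'time': 4.65, 'joint_positions': [-0.645, 0.11, 0.377, 0.551, -0.073, 1.963, -1.59], 'eef_pos': [0.445, 0.147, 0.818], 'eef_rot': [[0.826, 0.307, 0.472], [0.259, -0.952, 0.165], [0.5, -0.014, -0.866]], 'finger_gap': 0.998, 'ft_force': [0.583, -0.513, -0.208]}
```

Call:
arm_command([
  [1,[3,0,-5],0],
  [1,[3,0,-5],0],
])

```text
time: 4.9
eef_pos: [0.4386, 0.1436, 0.855]
eef_rot: [[0.781, 0.307, 0.543], [0.243, -0.951, 0.189], [0.575, -0.015, -0.818]]
ft_force: [-0.1, -0.7, -0.0]
finger_gap: 0.997
gripper_force: 0.0
```

```bash
python3 st.py
```

```text
{'time': 4.9, 'joint_positions': [-0.67, 0.1, 0.416, 0.473, -0.084, 1.963, -1.589], 'eef_pos': [0.439, 0.144, 0.855], 'eef_rot': [[0.781, 0.307, 0.543], [0.243, -0.951, 0.189], [0.575, -0.015, -0.818]], 'finger_gap': 0.997, 'ft_force': [-0.127, -0.731, -0.021]}
```

Tilt is now 35° with the right heading. I'll descend to a standoff in front of the knob.

Call:
arm_command([
  [1,[-2.7,-1.2,4.4],0],
  [1,[-2.7,-1.2,4.4],0],
  [1,[-2.7,-1.2,4.4],0],
  [1,[-2.7,-1.2,4.4],0],
  [1,[-2.7,-1.2,4.4],0],
  [1,[-2.7,-1.2,4.4],0],
  [1,[-2.7,-1.2,4.4],0],
  [1,[-2.7,-1.2,4.4],0],
  [1,[-2.7,-1.2,4.4],0],
  [1,[-2.7,-1.2,4.4],0],
  [1,[-2.7,-1.2,4.4],0],
  [1,[0,0,0],0],
])

```text
time: 6.4
eef_pos: [0.4268, 0.2868, 0.2976]
eef_rot: [[0.786, 0.305, 0.537], [0.244, -0.952, 0.185], [0.568, -0.014, -0.823]]
ft_force: [0.0, -0.3, 0.7]
finger_gap: 0.998
gripper_force: 0.0
```

```bash
python3 st.py
```

```text
{'time': 6.4, 'joint_positions': [-0.936, 0.04, 0.116, 2.194, 0.657, 0.445, -2.619], 'eef_pos': [0.427, 0.287, 0.298], 'eef_rot': [[0.786, 0.305, 0.537], [0.244, -0.952, 0.185], [0.568, -0.014, -0.823]], 'finger_gap': 0.998, 'ft_force': [0.029, -0.341, 0.725]}
```

Run:
```python
from h import *
import pickle
D={}
for n in("wrist",):
    c=ctrl.get_calibration(n);p,d=ctrl.snapshot(n);D[n]=(c,p,d)
    cv2.imwrite(f"pics/{n}1.png",cv2.resize(p,None,fx=1.5,fy=1.5))
pickle.dump(D,open("d1.pkl","wb"))
O=np.array([.5682,.3479,0]);a=.343
print(proj(c,[[.5027,.3245,.138],[.4712,.2498,.067],[.4394,.2841,.042]]).round(1))
```

```text
[[250.9 193.1]
 [298.  246.3]
 [266.7 262.8]]
```

View pics/wrist1.png

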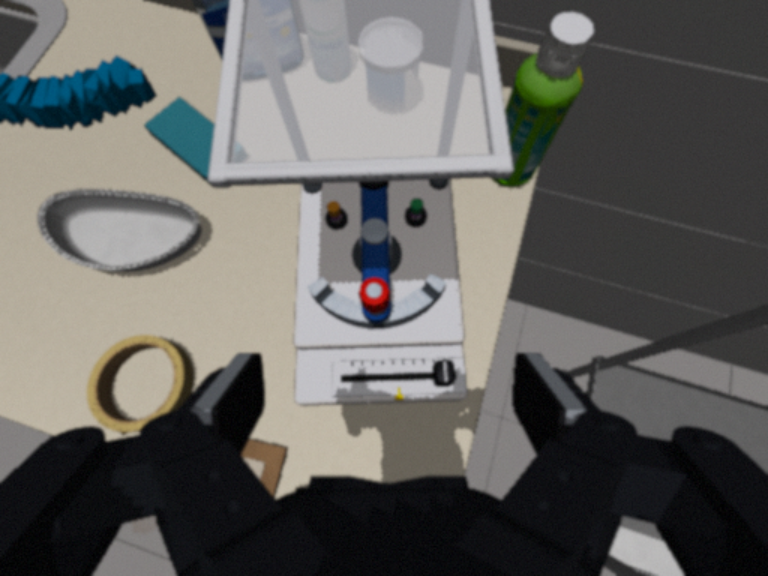

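The wrist view shows the knob at (250,193), the fader at (297,248) and the clip at (266,262). These agree with the projected triangulation to 2 px, and green is confirmed on the right. Approaching the knob.

Call:
arm_command([
  [1,[-1.5,-0.5,3],0],
  [1,[-1.5,-0.5,4],0],
  [1,[0,0,4],0],
  [1,[0,0,3],0],
  [1,[0,0,2],0],
  [1,[0,0,0],0],
])

```text
time: 7.2
eef_pos: [0.493, 0.3224, 0.1907]
eef_rot: [[0.806, 0.297, 0.513], [0.244, -0.955, 0.169], [0.54, -0.011, -0.842]]
ft_force: [0.8, 0.0, -0.6]
finger_gap: 1.001
gripper_force: 0.0
```

```bash
python3 st.py
python3 - <<'E'
from h import *
s=ctrl.state();c=ctrl.get_calibration("wrist");p,d=ctrl.snapshot("wrist")
h=cv2.cvtColor(p,cv2.COLOR_BGR2HSV);H,S,V=[h[...,i].astype(int) for i in range(3)]
m=(((H<8)|(H>172))&(S>130)&(V>60)).astype(np.uint8)
k,l,st,ce=cv2.connectedComponentsWithStats(m);i=1+np.argmax(st[1:,4]);print(st[i],ce[i])
ys,xs=np.where(l==i);print("pred",proj(c,[[.5027,.3245,.138],[.5027,.3245,.125]]).round(1))
dd=d[l==i];X=atdepth(c,np.c_[xs,ys][dd>0],dd[dd>0]);print(np.percentile(X,[2,50,98],axis=0).round(4))
T=X[X[:,2]>np.percentile(X[:,2],98)-.004];print("top",T.mean(0).round(4),((T.min(0)+T.max(0))/2).round(4))
t=s["eef_pos"]+0*T.mean(0);print("tool frame of knob centre (.5027,.3245,.125):",(s["eef_rot"].T@(np.array([.5027,.3245,.125])-s["eef_pos"])*100).round(2))
cv2.imwrite("pics/w2.png",p)
E
```

```text
{'time': 7.2, 'joint_positions': [-0.944, 0.327, 0.245, 2.188, 0.924, 0.178, -2.884], 'eef_pos': [0.493, 0.322, 0.191], 'eef_rot': [[0.806, 0.297, 0.513], [0.244, -0.955, 0.169], [0.54, -0.011, -0.842]], 'finger_gap': 1.001, 'ft_force': [0.764, 0.018, -0.632]}
[244 227  32  33 557] [259.54578097 242.96588869]
pred [[262.3 240.4]
 [262.3 242.4]]
[[0.4898 0.3155 0.1368]
 [0.4997 0.3255 0.1402]
 [0.5112 0.3366 0.1416]]
top [0.5004 0.326  0.1402] [0.5007 0.3262 0.1399]
tool frame of knob centre (.5027,.3245,.125): [-2.72  0.16  6.06]
```

The arm is near its j6 and j7 limits, with tilt sagging to 33°. I'll back off and give the gripper a half turn, which is the same grasp but frees j7 by π.

Call:
arm_command([
  [1,[0,0,-2],0.1],
  [1,[0,0,-2],0.188],
  [1,[0,0,-2],0.188],
  [1,[0,0,-2],0.188],
  [1,[0,0,-2],0.188],
  [1,[0,0,-1],0.188],
  [1,[0,0,0],0.188],
  [1,[0,0,0],0.188],
  [1,[0,0,0],0.188],
])

```text
time: 8.38
eef_pos: [0.443, 0.3073, 0.2681]
eef_rot: [[0.312, -0.805, 0.504], [-0.95, -0.256, 0.179], [-0.015, -0.535, -0.845]]
ft_force: [0.8, -0.8, -0.3]
finger_gap: 0.999
gripper_force: 0.0
```

```bash
python3 st.py
```

```text
{'time': 8.375, 'joint_positions': [-1.812, 0.354, 1.345, 2.173, -0.622, 0.379, -2.885], 'eef_pos': [0.443, 0.307, 0.268], 'eef_rot': [[0.312, -0.805, 0.504], [-0.95, -0.256, 0.179], [-0.015, -0.535, -0.845]], 'finger_gap': 0.999, 'ft_force': [0.786, -0.809, -0.307]}
```

Wrong sense: a positive turn lowers j7. I'll turn the other way.

Call:
arm_command([
  [1,[0,0,0],-0.188],
  [1,[0,0,0],-0.188],
  [1,[0,0,0],-0.188],
  [1,[0,0,0],-0.188],
  [1,[0,0,0],-0.188],
  [1,[0,0,0],-0.188],
  [1,[0,0,0],-0.188],
  [1,[0,0,0],-0.188],
  [1,[0,0,0],-0.188],
  [1,[0,0,0],-0.188],
  [1,[0,0,0],-0.188],
  [1,[0,0,0],-0.188],
])

```text
time: 9.88
eef_pos: [0.4444, 0.3043, 0.2691]
eef_rot: [[0.426, 0.75, 0.507], [0.801, -0.573, 0.175], [0.421, 0.331, -0.844]]
ft_force: [-0.1, -0.5, 0.5]
finger_gap: 0.998
gripper_force: 0.0
```

```bash
python3 st.py
```

```text
{'time': 9.875, 'joint_positions': [-1.495, 0.173, 0.811, 2.172, 0.253, 0.332, -1.515], 'eef_pos': [0.444, 0.304, 0.269], 'eef_rot': [[0.426, 0.75, 0.507], [0.801, -0.573, 0.175], [0.421, 0.331, -0.844]], 'finger_gap': 0.998, 'ft_force': [-0.067, -0.518, 0.452]}
```

Call:
arm_command([
  [1,[0,0,0],-0.188],
  [1,[0,0,0],-0.188],
  [1,[0,0,0],-0.188],
  [1,[0,0,0],-0.188],
  [1,[0,0,0],-0.188],
  [1,[0,0,0],-0.188],
  [1,[0,0,0],-0.188],
  [1,[0,0,0],-0.188],
  [1,[0,0,0],-0.188],
  [1,[0,0,0],-0.188],
  [1,[0,0,0],-0.188],
  [1,[0,0,0],-0.188],
])

```text
time: 11.38
eef_pos: [0.4445, 0.3041, 0.2696]
eef_rot: [[-0.85, -0.139, 0.508], [-0.057, 0.983, 0.174], [-0.524, 0.119, -0.843]]
ft_force: [0.6, -0.5, 0.2]
finger_gap: 1.004
gripper_force: 0.0
```

```bash
python3 st.py
```

```text
{'time': 11.375, 'joint_positions': [-1.042, 0.128, 0.266, 2.168, 0.569, 0.389, 0.411], 'eef_pos': [0.444, 0.304, 0.27], 'eef_rot': [[-0.85, -0.139, 0.508], [-0.057, 0.983, 0.174], [-0.524, 0.119, -0.843]], 'finger_gap': 1.004, 'ft_force': [0.623, -0.473, 0.199]}
```

Call:
arm_command([
  [1,[0,0,0],-0.188],
  [1,[0,0,0],-0.035],
  [1,[1.3,0.1,2],0],
  [1,[1.3,0,2],0],
  [1,[0,0,2],0],
  [1,[0,0,2],0],
])

```text
time: 12.12
eef_pos: [0.4639, 0.3128, 0.1867]
eef_rot: [[-0.801, -0.316, 0.508], [-0.265, 0.949, 0.173], [-0.537, 0.004, -0.844]]
ft_force: [0.3, -0.6, 0.2]
finger_gap: 0.998
gripper_force: 0.0
```

```bash
cat > go.py <<'E'
from h import *
import sys
s=ctrl.state();K=np.array(eval(sys.argv[1]));off=float(sys.argv[2]) if len(sys.argv)>2 else .011
R=s["eef_rot"];print("move cm",(R.T@(K-s["eef_pos"])*100+[0,0,off*100]).round(2),"tilt",np.degrees(np.arccos(-R[2,2])).round(1),"yz",R[2,1].round(3))
E
python3 st.py;python3 go.py .502,.325,.125
```

```text
{'time': 12.125, 'joint_positions': [-0.974, 0.296, 0.241, 2.256, 1.119, 0.175, 0.059], 'eef_pos': [0.464, 0.313, 0.187], 'eef_rot': [[-0.801, -0.316, 0.508], [-0.265, 0.949, 0.173], [-0.537, 0.004, -0.844]], 'finger_gap': 0.998, 'ft_force': [0.301, -0.636, 0.17]}
move cm [-0.06 -0.07  8.45] tilt 32.4 yz 0.004
```

Call:
arm_command([
  [1,[0,0,1.5],0],
  [1,[0,0,1.5],0],
  [1,[0,0,0],0],
])

```text
time: 12.5
eef_pos: [0.4797, 0.3169, 0.1611]
eef_rot: [[-0.801, -0.316, 0.508], [-0.266, 0.949, 0.171], [-0.536, 0.002, -0.844]]
ft_force: [0.3, 0.6, -0.2]
finger_gap: 1.002
gripper_force: 0.0
```

```bash
python3 st.py;python3 go.py .502,.325,.125
```

```text
{'time': 12.5, 'joint_positions': [-0.863, 0.357, 0.129, 2.254, 1.506, 0.18, -0.32], 'eef_pos': [0.48, 0.317, 0.161], 'eef_rot': [[-0.801, -0.316, 0.508], [-0.266, 0.949, 0.171], [-0.536, 0.002, -0.844]], 'finger_gap': 1.002, 'ft_force': [0.292, 0.596, -0.22]}
move cm [-0.07  0.05  5.42] tilt 32.4 yz 0.002
```

Call:
arm_command([
  [1,[0,0,1.5],0],
  [1,[0,0,1.5],0],
  [1,[0,0,1.4],0],
  [1,[0,0,1],0],
  [1,[0,0,0],0],
])

```text
time: 13.12
eef_pos: [0.5068, 0.3263, 0.1159]
eef_rot: [[-0.801, -0.317, 0.508], [-0.267, 0.948, 0.171], [-0.536, 0.002, -0.844]]
ft_force: [0.2, 0.9, 0.3]
finger_gap: 1.002
gripper_force: 0.0
```

```bash
python3 st.py;python3 go.py .502,.325,.125
python3 - <<'E'
from h import *
for n in("side","scene"):
    p,d=ctrl.snapshot(n); 
    a=p[190:300,180:340] if n=="side" else p[180:290,210:370]
    cv2.imwrite(f"pics/{n}2.png",cv2.resize(a,None,fx=4,fy=4,interpolation=2))
a=np.vstack([cv2.imread("pics/side2.png"),cv2.imread("pics/scene2.png")]);cv2.imwrite("pics/two.png",cv2.resize(a,None,fx=.68,fy=.68,interpolation=3))
E
```

```text
{'time': 13.125, 'joint_positions': [-0.709, 0.47, -0.041, 2.239, 1.943, 0.254, -0.738], 'eef_pos': [0.507, 0.326, 0.116], 'eef_rot': [[-0.801, -0.317, 0.508], [-0.267, 0.948, 0.171], [-0.536, 0.002, -0.844]], 'finger_gap': 1.002, 'ft_force': [0.168, 0.879, 0.334]}
move cm [-0.07  0.03  0.07] tilt 32.4 yz 0.002
```

View pics/two.png

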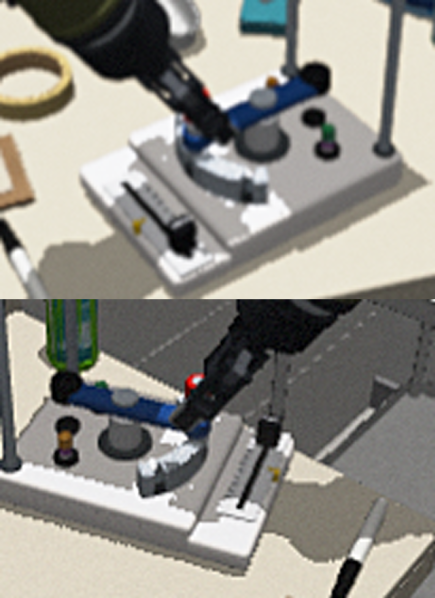

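The fingers straddle the red knob, which shows at (193,382) in the lower picture. The hand is clear of the hood and the wrist flip worked. Now to grip.

Call:
arm_command([
  [0,[0,0,0],0],
  [-0.5,[0,0,0],0],
  [-1,[0,0,0],0],
  [-1,[0,0,0],0],
  [-1,[0,0,0],0],
  [-1,[0,0,0],0],
], squeeze=50)

```text
time: 13.98
eef_pos: [0.5067, 0.3267, 0.1156]
eef_rot: [[-0.801, -0.319, 0.507], [-0.268, 0.948, 0.172], [-0.536, 0.002, -0.844]]
ft_force: [-2.1, -0.9, 4.8]
finger_gap: 0.263
gripper_force: 48.8
```

```bash
python3 st.py;python3 go.py .502,.325,.125
```

```text
{'time': 13.975, 'joint_positions': [-0.708, 0.47, -0.042, 2.239, 1.947, 0.254, -0.741], 'eef_pos': [0.507, 0.327, 0.116], 'eef_rot': [[-0.801, -0.319, 0.507], [-0.268, 0.948, 0.172], [-0.536, 0.002, -0.844]], 'finger_gap': 0.263, 'ft_force': [-2.12, -0.924, 4.771]}
move cm [-0.08 -0.01  0.04] tilt 32.4 yz 0.002
```

Call:
arm_command([
  [-1,[-0.25,0,-0.4],0],
  [-1,[-0.25,0,-0.4],0],
  [-1,[-0.25,0,-0.4],0],
  [-1,[0,0,0],0],
])

```text
time: 14.48
eef_pos: [0.5062, 0.3263, 0.129]
eef_rot: [[-0.802, -0.318, 0.506], [-0.268, 0.948, 0.171], [-0.534, 0.002, -0.845]]
ft_force: [2.2, 1.4, -7.1]
finger_gap: 0.264
gripper_force: 49.3
```

```bash
python3 st.py
python3 - <<'E'
from h import *
s=ctrl.state();R=s["eef_rot"];y=.343
th=-.785*np.arange(0,9)/8
P=-.07*np.c_[np.cos(y+th),np.sin(y+th),0*th]
print(((P[1:]-P[:-1])@R*100).round(2).tolist(),((P[-1]-P[0])@R*100).round(2), (P[-1]-P[0]).round(4))
E
```

```text
{'time': 14.475, 'joint_positions': [-0.751, 0.444, 0.018, 2.226, 1.82, 0.214, -0.612], 'eef_pos': [0.506, 0.326, 0.129], 'eef_rot': [[-0.802, -0.318, 0.506], [-0.268, 0.948, 0.171], [-0.534, 0.002, -0.845]], 'finger_gap': 0.264, 'ft_force': [2.201, 1.386, -7.075]}
[[-0.02, 0.69, 0.01], [-0.07, 0.68, 0.05], [-0.13, 0.67, 0.08], [-0.18, 0.65, 0.12], [-0.24, 0.63, 0.15], [-0.29, 0.6, 0.18], [-0.34, 0.56, 0.21], [-0.38, 0.52, 0.24]] [-1.65  4.99  1.05] [0.0026 0.0535 0.    ]
```

Lifted 13.4 mm, and the spring load of about 7 N matches. Swinging now.

Call:
arm_command([
  [-1,[-0.02,0.69,0.01],0],
  [-1,[-0.07,0.68,0.05],0],
  [-1,[-0.13,0.67,0.08],0],
  [-1,[-0.18,0.65,0.12],0],
  [-1,[-0.24,0.63,0.15],0],
  [-1,[-0.29,0.6,0.18],0],
  [-1,[-0.34,0.56,0.21],0],
  [-1,[-0.38,0.52,0.24],0],
  [-1,[0,0,0],0],
  [-1,[0,0,0],0],
])

```text
time: 15.72
eef_pos: [0.5089, 0.3801, 0.1294]
eef_rot: [[-0.801, -0.319, 0.507], [-0.268, 0.948, 0.172], [-0.535, 0.002, -0.845]]
ft_force: [2.2, 0.1, -7.1]
finger_gap: 0.261
gripper_force: 49.4
```

```bash
python3 st.py; python3 go.py .5094,.3803,.1295 0
```

```text
{'time': 15.725, 'joint_positions': [-0.88, 0.483, 0.085, 2.135, 1.495, 0.215, -0.358], 'eef_pos': [0.509, 0.38, 0.129], 'eef_rot': [[-0.801, -0.319, 0.507], [-0.268, 0.948, 0.172], [-0.535, 0.002, -0.845]], 'finger_gap': 0.261, 'ft_force': [2.194, 0.096, -7.144]}
move cm [-0.05  0.    0.02] tilt 32.4 yz 0.002
```

Call:
arm_command([
  [-1,[0.24,0,0.38],0],
  [-1,[0.24,0,0.38],0],
  [-1,[0.22,0,0.35],0],
  [-1,[0,0,0],0],
  [-1,[0,0,0],0],
])

```text
time: 16.35
eef_pos: [0.5091, 0.3801, 0.1168]
eef_rot: [[-0.801, -0.318, 0.507], [-0.268, 0.948, 0.172], [-0.536, 0.002, -0.844]]
ft_force: [0.4, -1.5, -4.5]
finger_gap: 0.268
gripper_force: 49.6
```

```bash
python3 st.py
```

```text
{'time': 16.35, 'joint_positions': [-0.872, 0.506, 0.074, 2.147, 1.655, 0.22, -0.522], 'eef_pos': [0.509, 0.38, 0.117], 'eef_rot': [[-0.801, -0.318, 0.507], [-0.268, 0.948, 0.172], [-0.536, 0.002, -0.844]], 'finger_gap': 0.268, 'ft_force': [0.378, -1.543, -4.485]}
```

The pin is in the slot: the spring still pulls 4.5 N at about 1 mm lift. Releasing and backing out.

Call:
arm_command([
  [-0.2,[0,0,0],0],
  [0.2,[0,0,0],0],
  [0.6,[0,0,0],0],
  [1,[0,0,0],0],
  [1,[0,0,-1.5],0],
  [1,[0,0,-2],0],
  [1,[0,0,-2],0],
  [1,[0,0,-2],0],
  [1,[0,0,-2],0],
  [1,[0,0,-2],0],
  [1,[0,0,-2],0],
])

```text
time: 17.73
eef_pos: [0.4403, 0.3566, 0.2312]
eef_rot: [[-0.801, -0.318, 0.507], [-0.268, 0.948, 0.172], [-0.535, 0.002, -0.845]]
ft_force: [-1.0, -0.0, 0.4]
finger_gap: 0.999
gripper_force: 0.0
```

```bash
python3 st.py
python3 - <<'E'
from h import *
import pickle
D={}
for n in("scene","side","wrist"):
    c=ctrl.get_calibration(n);p,d=ctrl.snapshot(n);D[n]=(c,p,d)
pickle.dump(D,open("d3.pkl","wb"))
a=D["scene"][1][195:285,200:330];b=D["side"][1][205:300,205:335]
cv2.imwrite("pics/c3.png",np.vstack([cv2.resize(a,(520,360),interpolation=2),cv2.resize(b,None,fx=4,fy=4,interpolation=2)])[:740][:, :])
E
python3 -c "
import cv2;a=cv2.imread('pics/c3.png');cv2.imwrite('pics/c3.png',cv2.resize(a,None,fx=.8,fy=.8,interpolation=3))"
```

```text
{'time': 17.725, 'joint_positions': [-0.802, 0.234, -0.131, 2.154, 0.919, 0.427, 0.183], 'eef_pos': [0.44, 0.357, 0.231], 'eef_rot': [[-0.801, -0.318, 0.507], [-0.268, 0.948, 0.172], [-0.535, 0.002, -0.845]], 'finger_gap': 0.999, 'ft_force': [-0.984, -0.002, 0.437]}
```

View pics/c3.png

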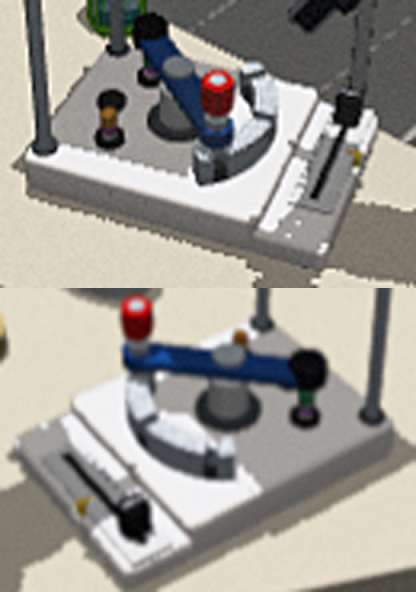

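The eye stands over the green vial in both views. I'll check that the knob height is home and take a wrist view of the fader and clip.

Run:
```python
from h import *
import pickle
D=pickle.load(open("d3.pkl","rb"))
g=lambda x,y,ox,oy:((x+.5)/3.2-.5+ox,(y+.5)/3.2-.5+oy)
print(tri(D["scene"][0],g(217,78,200,195),D["side"][0],g(136,304-288,205,205)))
def red(p):
    h=cv2.cvtColor(p,cv2.COLOR_BGR2HSV);H,S,V=[h[...,i].astype(int) for i in range(3)]
    k,l,s,ce=cv2.connectedComponentsWithStats((((H<6)|(H>174))&(S>150)&(V>70)).astype(np.uint8))
    i=[j for j in range(1,k) if s[j,4]>30 and 240<ce[j][0]<290 and 195<ce[j][1]<240];return [ce[j] for j in i]
for f in("d0.pkl","d3.pkl"):
    E=pickle.load(open(f,"rb"));r=red(E["scene"][1]),red(E["side"][1]);print(r,tri(E["scene"][0],r[0][0],E["side"][0],r[1][0]))
c,p,d=D["wrist"]
q=proj(c,[[.4712,.2498,.067],[.4394,.2841,.042],[.455,.335,.035]]);print(q.round(1))
x0,y0=(q.min(0)-40).astype(int).clip(0);x1,y1=(q.max(0)+40).astype(int);print(x0,y0,x1,y1)
cv2.imwrite("pics/w3.png",cv2.resize(p[y0:y1,x0:x1],None,fx=4,fy=4,interpolation=2)[:600,:800])
```

```text
(array([0.50527902, 0.3785973 , 0.13844608]), np.float64(0.0005556885900051009))
([array([282.86153846, 213.81538462])], [array([251.22727273, 226.54545455])]) (array([0.50106432, 0.3268588 , 0.12717755]), np.float64(0.0030919617631752928))
([array([267.43478261, 224.        ])], [array([247.15662651, 214.56626506])]) (array([0.50495568, 0.37854643, 0.12381216]), np.float64(0.00031397900950272097))
[[134.4  82.6]
 [181.7  49.4]
 [231.6  78.3]]
94 9 271 122
```

View pics/w3.png

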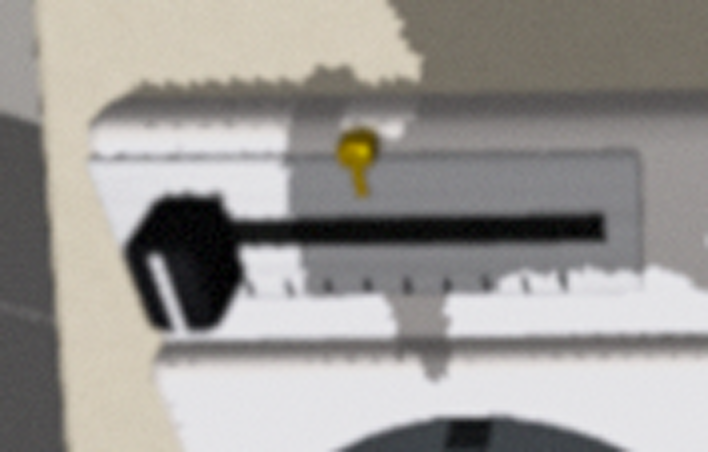

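Run:
```python
from h import *
import pickle
D=pickle.load(open("d3.pkl","rb"));c=D["wrist"][0]
O=np.array([.5682,.3479]);y=.343;ex=np.array([np.cos(y),np.sin(y)]);ey=np.array([-ex[1],ex[0]])
def loc(X): return np.r_[(X[:2]-O)@ex,(X[:2]-O)@ey,X[2]].round(4)
g=lambda x,y:((x+.5)/4-.5+94,(y+.5)/4-.5+9)
for n,p,z in(("clipfoot",(362,195),.033),("cliphead",(357,148),.044),("line a",(152,255),.067),("line b",(182,328),.067),("track end left",(604,228),.033),("step",(160,340),.045),("apronR",(90,155),.032),("apronFrontR",(93,128),.032)):
    X=onplane(c,[g(*p)],z)[0];print(n,X.round(4),loc(X))
W=lambda x,y_,z:np.r_[O+x*ex+y_*ey,z].round(4)
print("line at fader ",W(-.125,-.0597,.067),loc(np.array([.4712,.2498,.06])),loc(np.array([.4394,.2841,.04])))
h=cv2.cvtColor(D["wrist"][1],cv2.COLOR_BGR2HSV);m=cv2.inRange(h,(20,140,90),(34,255,255));ys,xs=np.where(m[:120]>0);print("yel",xs.min(),xs.max(),ys.min(),ys.max(),xs.mean(),ys.mean())
```

```text
clipfoot [0.4503 0.2861 0.033 ] [-0.1318 -0.0185  0.033 ]
cliphead [0.4349 0.2849 0.044 ] [-0.1467 -0.0144  0.044 ]
line a [0.462  0.2474 0.067 ] [-0.1338 -0.0589  0.067 ]
line b [0.4781 0.2539 0.067 ] [-0.1165 -0.0582  0.067 ]
track end left [0.4392 0.3442 0.033 ] [-0.1227  0.0399  0.033 ]
step [0.4979 0.243  0.045 ] [-0.1015 -0.0752  0.045 ]
apronR [0.4621 0.2238 0.032 ] [-0.1416 -0.0812  0.032 ]
apronFrontR [0.4555 0.2248 0.032 ] [-0.1475 -0.078   0.032 ]
line at fader  [0.4706 0.2496 0.067 ] [-0.1243 -0.0598  0.06  ] [-0.1428 -0.0168  0.04  ]
yel 179 186 42 57 182.62337662337663 47.688311688311686
```

The white line on the fader is at local y ≈ -0.059 and the clip at ≈ -0.0165, so the fader must go about 42 mm left. The knob top is at 138 mm, so the pin is home. Next, a hover in front of the fader.

```bash
python3 go.py .4706,.2500,.062 -.08;python3 go.py .4706,.2500,.062 .011
```

```text
move cm [  9.57 -11.15   5.95] tilt 32.5 yz 0.003
move cm [  9.57 -11.15  15.05] tilt 32.5 yz 0.003
```

Call:
arm_command([
  [0.1,[0,-3,0],0],
  [0.1,[0,-4,0],0],
  [0.1,[1.2,-4.1,0],0],
  [0.1,[2.4,0,1.5],0],
  [0.1,[3,0,2],0],
  [0.1,[3,0,2],0],
  [0.1,[0,0,0],0],
])

```text
time: 18.75
eef_pos: [0.4494, 0.2338, 0.174]
eef_rot: [[-0.801, -0.307, 0.514], [-0.27, 0.951, 0.147], [-0.534, -0.021, -0.845]]
ft_force: [-0.2, 0.1, 0.2]
finger_gap: 0.555
gripper_force: 0.0
```

```bash
python3 st.py; python3 go.py .4706,.2500,.062 .011
```

```text
{'time': 18.75, 'joint_positions': [-0.651, 0.242, -0.023, 2.394, 1.682, 0.213, -0.41], 'eef_pos': [0.449, 0.234, 0.174], 'eef_rot': [[-0.801, -0.307, 0.514], [-0.27, 0.951, 0.147], [-0.534, -0.021, -0.845]], 'finger_gap': 0.555, 'ft_force': [-0.189, 0.105, 0.248]}
move cm [ 3.85  1.12 11.89] tilt 32.3 yz -0.021
```

Call:
arm_command([
  [0.1,[1,0.5,1.5],0],
  [0.1,[1,0.6,1.5],0],
  [0.1,[1,0,1.5],0],
  [0.1,[0,0,0],0],
])

```text
time: 19.25
eef_pos: [0.4461, 0.2426, 0.1203]
eef_rot: [[-0.801, -0.305, 0.515], [-0.269, 0.952, 0.146], [-0.534, -0.021, -0.845]]
ft_force: [0.1, 0.5, 0.2]
finger_gap: 0.549
gripper_force: 0.0
```

```bash
python3 st.py; python3 go.py .4706,.2500,.062 .011
```

```text
{'time': 19.25, 'joint_positions': [-0.517, 0.38, -0.246, 2.461, 2.139, 0.386, -0.922], 'eef_pos': [0.446, 0.243, 0.12], 'eef_rot': [[-0.801, -0.305, 0.515], [-0.269, 0.952, 0.146], [-0.534, -0.021, -0.845]], 'finger_gap': 0.549, 'ft_force': [0.113, 0.491, 0.241]}
move cm [0.95 0.08 7.39] tilt 32.3 yz -0.021
```

Call:
arm_command([
  [0.1,[0.5,0,1.5],0],
  [0.1,[0.45,0,1.5],0],
  [0.1,[0,0.1,1.5],0],
  [0.1,[0,0,0],0],
])

```text
time: 19.75
eef_pos: [0.4623, 0.248, 0.0783]
eef_rot: [[-0.8, -0.304, 0.517], [-0.268, 0.952, 0.146], [-0.537, -0.022, -0.844]]
ft_force: [-0.9, -0.6, -0.4]
finger_gap: 0.549
gripper_force: 0.0
```

```bash
python3 st.py; python3 go.py .4706,.2500,.062 .011
```

```text
{'time': 19.75, 'joint_positions': [-0.448, 0.511, -0.336, 2.469, 2.284, 0.519, -1.06], 'eef_pos': [0.462, 0.248, 0.078], 'eef_rot': [[-0.8, -0.304, 0.517], [-0.268, 0.952, 0.146], [-0.537, -0.022, -0.844]], 'finger_gap': 0.549, 'ft_force': [-0.854, -0.574, -0.438]}
move cm [ 0.16 -0.03  2.94] tilt 32.5 yz -0.022
```

Call:
arm_command([
  [0.1,[0.1,0,1.4],0],
  [0.1,[0,0,1.3],0],
  [0.1,[0,0,0],0],
  [-0.5,[0,0,0],0],
  [-1,[0,0,0],0],
  [-1,[0,0,0],0],
  [-1,[0,0,0],0],
], squeeze=25)

```text
time: 20.62
eef_pos: [0.4746, 0.2523, 0.0556]
eef_rot: [[-0.799, -0.306, 0.517], [-0.268, 0.952, 0.149], [-0.538, -0.02, -0.843]]
ft_force: [-3.3, -1.7, 6.4]
finger_gap: 0.205
gripper_force: 26.8
```

```bash
python3 st.py
python3 - <<'E'
from h import *
s=ctrl.state();R=s["eef_rot"];y=.343;ey=np.array([-np.sin(y),np.cos(y),0]);ex=np.array([np.cos(y),np.sin(y),0])
print("42.3mm",(R.T@ey*4.23).round(2)); r=s["eef_pos"]-[.5682,.3479,0]; print("tcp local",r@ex,r@ey)
E
```

```text
{'time': 20.625, 'joint_positions': [-0.423, 0.582, -0.359, 2.458, 2.341, 0.576, -1.1], 'eef_pos': [0.475, 0.252, 0.056], 'eef_rot': [[-0.799, -0.306, 0.517], [-0.268, 0.952, 0.149], [-0.538, -0.02, -0.843]], 'finger_gap': 0.205, 'ft_force': [-3.276, -1.697, 6.406]}
42.3mm [ 0.07  4.23 -0.14]
tcp local -0.12033543970002218 -0.058565503035966665
```

Call:
arm_command([
  [-1,[0.01,0.5,-0.02],0],
  [-1,[0.01,0.6,-0.02],0],
  [-1,[0.01,0.6,-0.02],0],
  [-1,[0.01,0.6,-0.02],0],
  [-1,[0.01,0.6,-0.02],0],
  [-1,[0.01,0.6,-0.02],0],
  [-1,[0.01,0.6,-0.02],0],
  [-1,[0,0.1,0],0],
  [-1,[0,0,0],0],
  [-1,[0,0,0],0],
])

```text
time: 21.88
eef_pos: [0.4605, 0.2923, 0.0557]
eef_rot: [[-0.799, -0.306, 0.517], [-0.268, 0.952, 0.15], [-0.538, -0.019, -0.843]]
ft_force: [-3.7, -0.8, 5.7]
finger_gap: 0.209
gripper_force: 26.6
```

```bash
python3 st.py
cat > meas.py <<'E'
from h import *
s=ctrl.state();y=.343;ey=np.array([-np.sin(y),np.cos(y),0]);ex=np.array([np.cos(y),np.sin(y),0])
O=np.array([.5682,.3479,0]);r=s["eef_pos"]-.011*s["eef_rot"][:,2]-O; print("grasp local",r@ex,r@ey)
E
python3 meas.py
```

```text
{'time': 21.875, 'joint_positions': [-0.543, 0.585, -0.341, 2.425, 2.225, 0.576, -1.083], 'eef_pos': [0.46, 0.292, 0.056], 'eef_rot': [[-0.799, -0.306, 0.517], [-0.268, 0.952, 0.15], [-0.538, -0.019, -0.843]], 'finger_gap': 0.209, 'ft_force': [-3.656, -0.819, 5.673]}
grasp local -0.12605695374429587 -0.015812853835859696
```

Call:
arm_command([
  [-0.2,[0,0,0],0],
  [0.1,[0,0,0],0],
  [0.1,[0,0,0],0],
  [0.1,[0,0,-1.5],0],
  [0.1,[0,0,-2],0],
  [0.1,[0,0,-2],0],
  [0.1,[0,0,-2.5],0],
  [0.1,[0,0,-3],0],
  [0.1,[0,0,-3],0],
  [0.1,[0,0,0],0],
])

```text
time: 23.12
eef_pos: [0.3879, 0.2715, 0.1749]
eef_rot: [[-0.798, -0.306, 0.519], [-0.266, 0.952, 0.151], [-0.54, -0.018, -0.841]]
ft_force: [0.2, -0.2, 0.2]
finger_gap: 0.552
gripper_force: 0.0
```

```bash
python3 st.py
python3 - <<'E'
from h import *
import pickle
D={}
for n in("scene","side","wrist"):
    c=ctrl.get_calibration(n);p,d=ctrl.snapshot(n);D[n]=(c,p,d)
pickle.dump(D,open("d4.pkl","wb"))
c,p,d=D["wrist"]
O=np.array([.5682,.3479]);y=.343;ex=np.array([np.cos(y),np.sin(y)]);ey=np.array([-ex[1],ex[0]])
W=lambda x,y_,z:np.r_[O+x*ex+y_*ey,z]
q=proj(c,[W(-.125,-.017,.067),W(-.143,-.0165,.04)]);print(q)
x0,y0=(q.mean(0)-[50,38]).astype(int).clip(0);print(x0,y0)
m=[cv2.resize(p[y0:y0+76,x0:x0+100],(400,304),interpolation=2)]
for n in("scene","side"):
    q=proj(D[n][0],[W(-.13,-.017,.05)])[0];a,b=(q-[25,19]).astype(int);print(n,a,b)
    m.append(cv2.resize(D[n][1][b:b+38,a:a+50],(400,304),interpolation=2))
m.append(0*m[0]);cv2.imwrite("pics/m4.png",np.vstack([np.hstack(m[:2]),np.hstack(m[2:])])[:600])
E
```

```text
{'time': 23.125, 'joint_positions': [-0.805, 0.213, -0.111, 2.447, 1.568, 0.345, -0.504], 'eef_pos': [0.388, 0.272, 0.175], 'eef_rot': [[-0.798, -0.306, 0.519], [-0.266, 0.952, 0.151], [-0.54, -0.018, -0.841]], 'finger_gap': 0.552, 'ft_force': [0.24, -0.201, 0.193]}
[[256.15833529 185.17386245]
 [256.63414741 152.98067609]]
206 131
scene 280 219
side 209 247
```

View pics/m4.png

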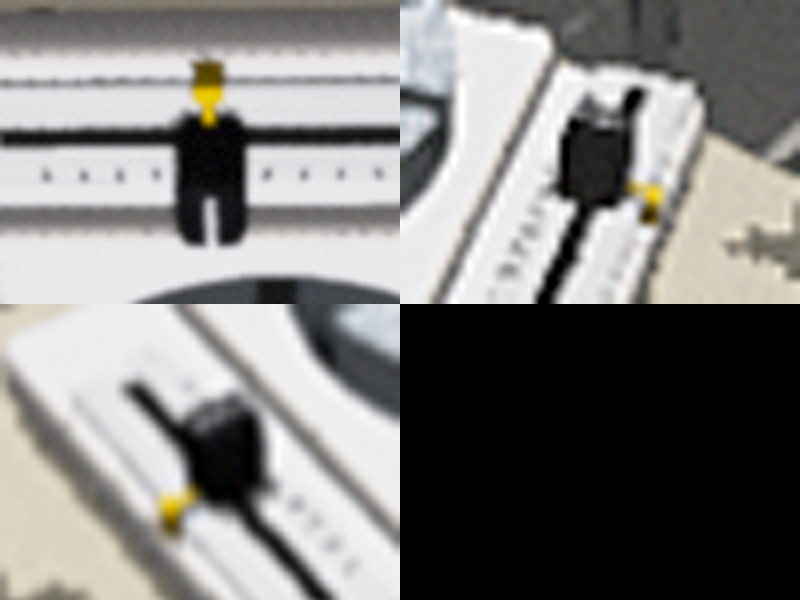

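In the wrist view the clip's middle is at column 208.5, the fader's white line at 211 and its edges at 176 and 245. I'll convert these to mm.

Run:
```python
from h import *
import pickle
D=pickle.load(open("d4.pkl","rb"));c,p,d=D["wrist"]
O=np.array([.5682,.3479]);y=.343;ex=np.array([np.cos(y),np.sin(y)]);ey=np.array([-ex[1],ex[0]])
loc=lambda X:np.r_[(X[:2]-O)@ex,(X[:2]-O)@ey].round(4)
g=lambda x,y:((x+.5)/4-.5+206,(y+.5)/4-.5+131)
for n,q,z in(("clip top",(208.5,75),.044),("clip foot",(208.5,115),.034),("line far",(210,198),.067),("line near",(212,242),.067),("edgeL",(176,200),.067),("edgeR",(245,200),.067)):
    X=onplane(c,[g(*q)],z)[0];print(n,loc(X))
h=cv2.cvtColor(p,cv2.COLOR_BGR2HSV);m=cv2.inRange(h[131:207,206:306],(20,140,70),(34,255,255));ys,xs=np.where(m>0)
for v in np.unique(ys):print(v,xs[ys==v].min(),xs[ys==v].max(),end=' | ')
gr=p[131:207,206:306].max(2).astype(int);print()
for v in(52,55,58):
    r=gr[v];print(v,r[40:66].tolist())
```

```text
clip top [-0.151 -0.015]
clip foot [-0.1291 -0.016 ]
line far [-0.1321 -0.0148]
line near [-0.1162 -0.0149]
edgeL [-0.1315 -0.023 ]
edgeR [-0.1313 -0.0064]
16 49 54 | 17 49 54 | 18 49 54 | 19 49 54 | 20 49 54 | 21 49 54 | 22 48 54 | 23 49 54 | 24 49 54 | 25 50 53 | 26 51 53 | 27 51 53 | 28 51 53 | 29 50 54 | 30 50 53 | 31 51 52 | 
52 [126, 119, 103, 72, 39, 22, 22, 26, 24, 29, 73, 159, 197, 163, 85, 34, 25, 25, 23, 19, 24, 49, 90, 108, 115, 117]
55 [122, 123, 117, 96, 56, 22, 17, 22, 26, 28, 70, 151, 204, 185, 114, 47, 26, 26, 19, 17, 28, 57, 103, 122, 122, 127]
58 [204, 197, 188, 167, 139, 80, 33, 22, 19, 25, 53, 138, 202, 189, 113, 43, 21, 23, 18, 31, 77, 145, 192, 201, 195, 202]
```

```bash
python3 - <<'E'
from h import *
import pickle
A=pickle.load(open("d0.pkl","rb"));D=pickle.load(open("d4.pkl","rb"))
for n,bx in {"scene":{"marker":(328,250,358,295),"tag":(293,288,338,330),"tape":(240,303,292,350),"bottle":(222,150,250,208)},"side":{"marker":(172,268,206,312),"tag":(162,238,194,270),"tape":(168,202,212,234),"bottle":(345,205,385,282)}}.items():
    for k,(x0,y0,x1,y1) in bx.items():
        print(n,k,round(float((cv2.absdiff(A[n][1],D[n][1])[y0:y1,x0:x1].max(2)>60).mean()),3))
g=lambda x:0
E
python3 -c "
from station import ctrl
print(ctrl.job_done())"
```

```text
scene marker 0.446
scene tag 0.0
scene tape 0.0
scene bottle 0.041
side marker 0.39
side tag 0.002
side tape 0.418
side bottle 0.0
the job is handed in; nothing more can be done
None
```

I've handed the job in. The pin is home (knob top 138 mm) with the reading eye over the green-capped vial, and the fader's middle is within about 1 mm of the clip. My last picture check showed the tag, tape and bottle unmoved from at least one view. The marker's area looked changed in both, probably the arm or its shadow in the way; I handed in without confirming it hadn't moved, though no contact force was felt near it.

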